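# Press the mended book

### The arm

A 6-joint arm with a two-finger parallel gripper is mounted at the origin on a cart in front of the work surface, level with it; the furniture and walls round the work are solid. World frame = base frame: x ahead of the robot, y to its left, z up, the work surface at z = 0. Lengths are in m, angles in degrees, forces in N, time in s.
With the tool pointing down it reaches from about 0.375 to 0.9 m from the base axis. Payload 3.1 kg.
Tool frame: the origin (TCP) lies at the very end of the fingers, on their centre line; the grasp point (between the pads) lies 19 mm behind it; z points along the fingers, y is the line along which they close (so a half turn about z gives the same grasp; the last joint's range is limited). The gripper opens to 87 mm and grips with 3 to 60 N. Pads are 19 mm wide; open, the fingers measure 117 mm over their backs; the gripper's body (75 mm by 190 mm) begins 51 mm behind the grasp point.
Start: joints at [55.319, 30.224, 82.088, -0, 67.689, -10.227], TCP at [0.259, 0.569, 0.223] pointing down, gripper open.
Joint ranges: [-176.69, 176.69], [-43.24, 126.21], [12.49, 139.97], [-82, 262], [0, 151.66], [-163.58, 163.58]. Speed limits (degrees/s): [159.86, 159.86, 180, 180, 180, 180].

### API

Orientations are given as a 3x3 rotation matrix whose columns are the frame's x, y, z axes.
In Python, from rig import * gives the robot as it stands.
- The arm moves only by the tool jog_arm, never from a script. Its arguments are lists of equal length, an entry for each row: "delta_pos": the shift along the world's x, y, z in cm, a list of three; "turn": the turn about the world's z in degrees; "grip": the closure, from 0 (fully open) to 1 (shut). In form: {"delta_pos": [[x, y, z], ...], "turn": [turn, ...], "grip": [grip, ...]}. A call has 1 to 12 rows; each row is the pose to reach, as a shift and turn from the pose commanded when the call began; what a row does not reach only later rows make up. A row lasts 1/8 s, in which the tool goes at most 62.5 mm and 10.7 degrees, less where a joint would pass 70% of its speed; a pose out of reach is approached as far as the arm can. A call with a gripper value outside its range is refused whole. The fingers move at their own pace and stop on an object; the grip force is fixed at half the most. Time passes only in rows, so rows that repeat a pose let the fingers close. It gives the time, the measured TCP pose, the force, the opening and the grip force at its end, in the units of the state.
- read_state(): the state, without advancing time (a new reading comes with each control period).
- capture(name): name is "side" or "top"; returns a dict with "color" (480x640x3 uint8, blue, green, red), "fovy" (degrees; the focal length in pixels is half the picture's height over the tangent of half this angle, whatever the lens; pixels are square), "cx", "cy" (the principal point, pixels), "camera_from_world" (4x4, takes a point from world to camera coordinates). Camera axes: x right, y up, looking along -z (the intrinsics and any distortion apply to the point x, -y, -z); pixel columns grow to the right and rows downward; lengths in m; the calibration is good to about 2 mm. A picture is of the moment at which its call begins. There is no depth.
- hand_in(): hands the job in; it is judged then, once.
The state is a dict: "time_s": time; "joint_positions": joint angles; "qvel": joint speeds; "tau": joint torques, N m; "position": TCP position; "tcp_rot": TCP orientation; "force": force on the tool from outside, world axes, zero at the start; "moment": the same for the moment, N m; "opening": opening from 0.0 (shut) to 1.0 (fully open); "grasp_force": force on a finger pad.
Only numpy, scipy, OpenCV 4.12 (cv2) and the standard library are available. Lean on these libraries where they do the work, as an engineer would, in place of code of your own. Each camera call takes 0.05 s, during which the arm holds its last target. There are 200 camera calls.

### The job

Gently push the orange book under the press until it sits square and fully home against both brass stops at the back. Then grip the red lever handle and pump it up and down in full strokes, one ratchet tooth a stroke, until the plate holds the book: stop at the first stroke that is clearly heavy, as more strokes would crush the spine. Never push the plate itself; let go with the lever raised, and leave the ink bottle, eraser and bone folder alone.

Things in the scene. Friction and masses are not known exactly. Their poses are not given: they have to be found in the camera images.
- press: Green press screwed to the desk, base 184 x 360 x 14 mm. Origin: on the desk, 12 mm in front of the base's middle; x points away from the robot to the back, z up. Two brass stops stand 22 mm high on the base, front faces at x = +66 mm, at y = +-70 mm. Right tower (y = -158 mm) 142 mm high, left post (y = +150 mm) 166 mm high, beam 88 to 118 mm high at x = 10 to 40 mm, toothed bar at its right end up to 226 mm.
- book: Closed orange book, 150 (x) x 214 (y) x 19 mm, loose, about 0.4 kg, on the press base (14 mm above the desk), sticking out in front. Its spine goes in first. Its frame is turned half round: its +x points to the robot. Origin at its underside; front edge (paper side) at x = +76 mm, spine at x = -74 mm of its own frame. Fully home its origin is at x = -8 mm in the press frame; its front edge (14 to 33 mm above the desk) then still lies clear in front of the plate and beam.
- platen: Cork-faced wooden pressing plate, 60 (x) x 222 (y) x 14 mm, at x = -5 to +55 mm of the press frame. Origin on its underside, on the press's z axis. It hangs 12 to 26 mm above the book; every full lever stroke lowers it by one 7 mm tooth and it stays there. Once on the book its springs give 3.2 N per mm; it must not be lifted or pushed directly.
- lever_grip (a point): Middle of the lever's red round grip, 22 mm thick and 68 mm long, lying along the lever, which points from the pivot to the front (-x of the press). It lies 125 mm from the pivot, with free space all round. Axes: x along the lever to the pivot, y as the press's y.
- lever_pivot (a point): Lever pivot on the right tower, 125 mm above the desk; its axis is the press's y. At press x = +80 mm, y = -158 mm.
- lever: The lever. Origin on the pivot axis; it swings up and down about the press's y. Raised stop: grip 16 mm above the pivot (lever 0.13 rad up); lowered stop: grip 16 mm below. Stays where left. A full stroke goes from raised stop to lowered stop, within 5 mm of each. Free, it takes about 2 N at the grip; once the plate is on the book the down push grows by 1.3 N per mm the plate sinks (9 N a tooth); heavy means 4 N or more over a free stroke.
- ink_bottle: Square dark blue ink bottle, 46 x 46 x 52 mm, loose, left of the press. Origin under its middle. Bystander.
- eraser: Eraser in a blue sleeve, 20 x 44 x 12 mm, loose, left in front of the press. Origin under its middle. Bystander.
- bone_folder: Flat cream bone folder, 19 x 148 x 8 mm, loose, right of the press. Origin under its middle. Bystander.

How it is judged:
By the outcome, as a careful person would: the job done as asked, in the order asked, and still so for the second after the job is handed in, with the robot touching nothing.
It also fails if it takes over 72 s, if anything falls off the work surface, if the arm or the gripper's body presses on something with over 40 N, if the wrist force passes 120 N, or if a joint passes its speed limit or range.

## Working session

There is one attempt and no reset: what is moved stays moved. The work goes in short steps, Python scripts to look and compute and a tool call to move; the robot and the scene stay as the last step left them, time stands still between calls to the robot, and variables do not carry over. Pictures are saved under pics/ and viewed, at most 12 in all, crops included, and the job is handed in when it is done.

Besides the shell and the picture viewer there is one more tool, called as name([rows], argument=value, ...), one row to a line, values as JSON. jog_arm: Moves the arm, as the interface text tells. Its arguments: {"type":"object","properties":{"delta_pos":{"type":"array"},"turn":{"type":"array"},"grip":{"type":"array"}},"required":["delta_pos","turn","grip"]}

```bash
mkdir -p pics; cat > h.py <<'E'
from rig import *
import numpy as np, cv2
def snap(n,f):
    c=capture(n); cv2.imwrite('pics/'+f,c['color']); return c
def K(c):
    f=240/np.tan(np.radians(c['fovy'])/2); return f
def ray(c,u,v):
    f=K(c); M=np.array(c['camera_from_world']); R=M[:3,:3]; o=-R.T@M[:3,3]
    d=R.T@np.array([(u-c['cx'])/f,-(v-c['cy'])/f,-1]); return o,d
def onz(c,u,v,z):
    o,d=ray(c,u,v); return o+d*(z-o[2])/d[2]
def proj(c,p):
    M=np.array(c['camera_from_world']); q=M[:3,:3]@np.array(p)+M[:3,3]; f=K(c)
    return c['cx']+f*q[0]/-q[2], c['cy']-f*q[1]/-q[2]
def tri(c1,p1,c2,p2):
    o1,d1=ray(c1,*p1);o2,d2=ray(c2,*p2)
    s=np.linalg.lstsq(np.c_[d1,-d2],o2-o1,rcond=None)[0]
    a=o1+s[0]*d1;b=o2+s[1]*d2
    return (a+b)/2,np.linalg.norm(a-b)
E
python3 - <<'E'
from h import *
for n in ('top','side'):
    c=snap(n,n+'0.png'); print(n,{k:c[k] for k in c if k!='color'})
s=read_state();print(s)
E
```

```text
top {'fovy': 50.263905460166946, 'cx': 311.7377895677205, 'cy': 236.2756307276428, 'camera_from_world': array([[-0.02401606, -0.99961936, -0.01357787,  0.10467727],
       [ 0.99796743, -0.02477388,  0.0587134 , -0.62632577],
       [-0.05902742, -0.01214021,  0.99818254, -1.09391656],
       [ 0.        ,  0.        ,  0.        ,  1.        ]])}
side {'fovy': 50.18418171104487, 'cx': 327.88513008926856, 'cy': 249.02495835311808, 'camera_from_world': array([[ 9.99951623e-01,  6.36333901e-03,  7.50064716e-03,
        -6.14447887e-01],
       [-9.83616452e-03,  6.50047932e-01,  7.59829544e-01,
        -9.99920535e-02],
       [-4.07271995e-05, -7.59866563e-01,  6.50079076e-01,
        -1.20442965e+00],
       [ 0.00000000e+00,  0.00000000e+00,  0.00000000e+00,
         1.00000000e+00]])}
{'time_s': 0.1, 'joint_positions': array([ 5.53182674e+01,  3.02719314e+01,  8.21486209e+01, -3.53513669e-05,
        6.76898390e+01, -1.02281287e+01]), 'qvel': array([-0.05937408, -0.10835803, -0.1388088 , -0.04946166,  0.04188489,
        0.09860816]), 'tau': array([-4.11072624e-04, -4.40984666e+01, -1.77150786e+01,  6.34925743e-02,
        5.33211802e-02, -2.64861131e-05]), 'position': array([0.25832522, 0.56839607, 0.22169016]), 'tcp_rot': array([[-9.10296686e-01,  4.13955000e-01, -1.09585106e-03],
       [ 4.13956310e-01,  9.10295371e-01, -1.58469165e-03],
       [ 3.41557115e-04, -1.89617402e-03, -9.99998144e-01]]), 'force': array([ 0.21695873,  1.03335251, -0.25660813]), 'moment': array([-0.01425847, -0.0249205 ,  0.02702636]), 'grasp_force': 0.0, 'opening': 0.9984962473973761}
```

View pics/top0.png

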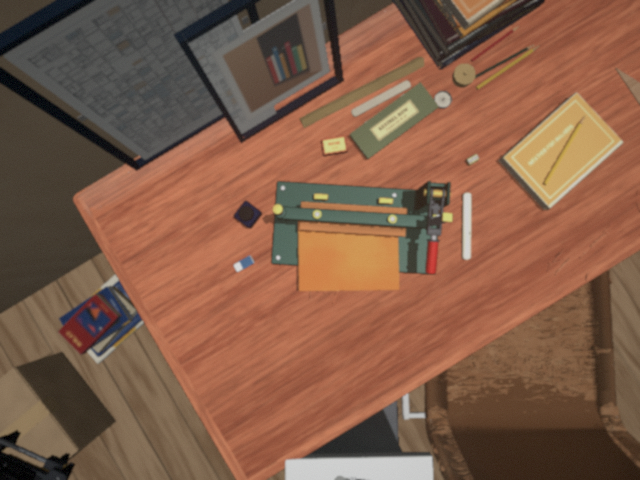

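View pics/side0.png

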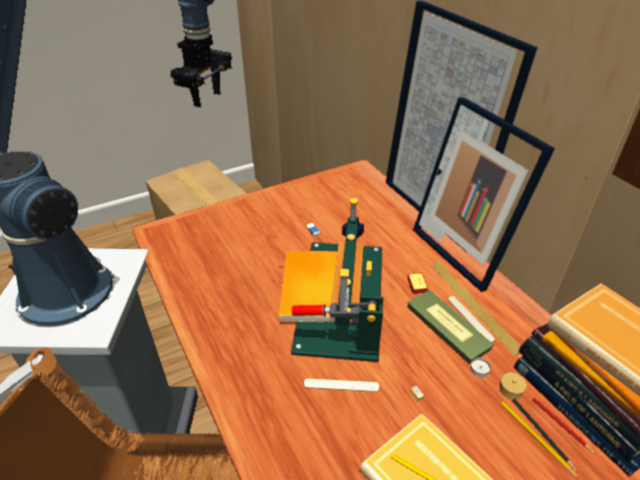

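The top view shows the press around (275–450, 182–273), the book's front edge from (298,290) to (399,291) and the red grip at (432,255). In the side view the red grip is at (310,310). I'll enlarge both for corner picks.

```bash
python3 - <<'E'
from h import *
t=cv2.imread('pics/top0.png');s=cv2.imread('pics/side0.png')
cv2.imwrite('pics/tc.png',cv2.resize(t[170:300,260:460],None,fx=4,fy=4,interpolation=cv2.INTER_CUBIC))
cv2.imwrite('pics/sc.png',cv2.resize(s[190:370,270:400],None,fx=3.3,fy=3.3,interpolation=cv2.INTER_CUBIC))
E
```

```text
(no output)
```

View pics/tc.png

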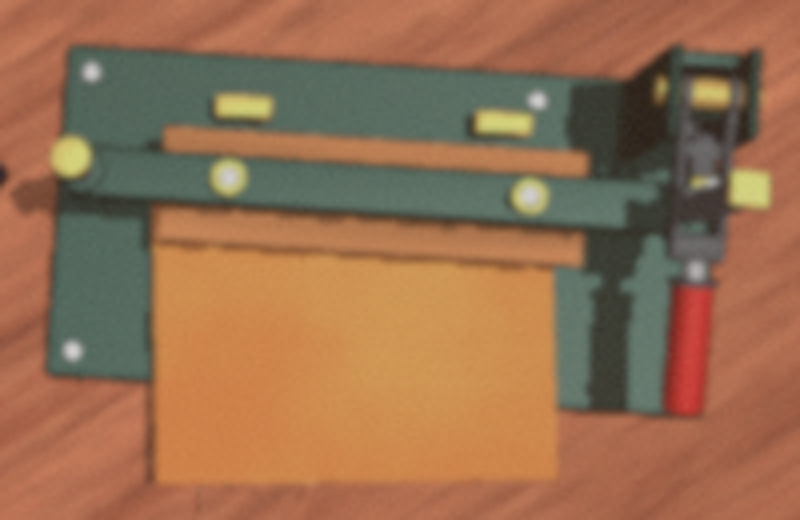

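View pics/sc.png

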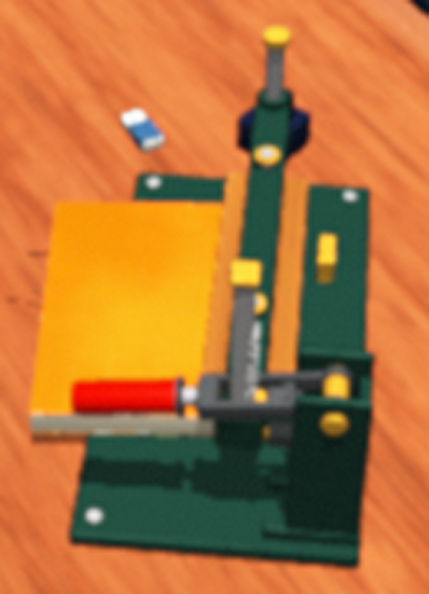

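```bash
python3 - <<'E'
from h import *
t=capture('top');s=capture('side')
T=lambda x,y:((x+.5)/4-.5+260,(y+.5)/4-.5+170)
S=lambda x,y:((x+.5)/3.3-.5+270,(y+.5)/3.3-.5+190)
P=lambda x,y,z:onz(t,*T(x,y),z)
Q=lambda x,y,z:onz(s,*S(x,y),z)
bl,fl=P(71,47,.014),P(47,375,.014);br=P(757,85,.014)
fr=Q(72,542,.014);br2=Q(357,564,.014);bl2=Q(370,188,.014)
print('base',bl,fl,'side fr',fr,br2,bl2)
sl,sr=P(244,121,.036),P(504,136,.036);print('stops',sl,sr)
a=lambda v:np.degrees(np.arctan2(v[1],v[0]))
print('yaw',a(bl-fl),a(sl-sr)-90,a(br2-fr),a(bl2-br2)-90, 'len',np.linalg.norm(bl-fl))
B=[P(153,482,.033),P(556,482,.033),P(555,266,.033),P(154,246,.033)]
print('book',*B,a(B[0]-B[1])-90,a(B[2]-B[1]),a(B[3]-B[0]))
Bs=[Q(30,415,.033),Q(54,203,.033)];print('book side fr,fl',Bs,a(Bs[1]-Bs[0])-90)
def red(c):
    h=cv2.cvtColor(c['color'],cv2.COLOR_BGR2HSV)
    m=((h[...,0]<5)|(h[...,0]>175))&(h[...,1]>200)&(h[...,2]>80)
    n,l,st,ce=cv2.connectedComponentsWithStats(m.astype(np.uint8))
    for i in range(1,n):
        if st[i,4]>60: print(st[i],ce[i])
red(t);red(s)
E
```

```text
base [0.75191287 0.1621407  0.014     ] [0.5719898  0.17885524 0.014     ] side fr [ 0.54067045 -0.18610099  0.014     ] [ 0.71727946 -0.20078491  0.014     ] [0.75170146 0.15832483 0.014     ]
stops [0.7056328  0.06815141 0.036     ] [ 0.69394121 -0.07109259  0.036     ]
yaw -5.307444844110678 -4.799569321789733 -4.752850126810292 -5.475285751794345 len 0.18069777939860474
book [0.51342347 0.12155532 0.033     ] [ 0.50840068 -0.09311007  0.033     ] [ 0.62358817 -0.0964896   0.033     ] [0.63969248 0.1181848  0.033     ] -1.3403752301939704 -1.6805414546167812 -1.5290449244843083
book side fr,fl [array([ 0.50855488, -0.09794015,  0.033     ]), array([0.50972598, 0.11479695, 0.033     ])] -0.315404945015743
[293 306  30   9 260] [307.36923077 310.02307692]
[533 398  52  47 187] [558.85026738 421.24064171]
```

Press: yaw about -5.1°, origin about (0.634, 0.0045). The book is rotated about 3.7° relative to it and needs roughly 39 mm of push. I'll move in front of it while checking the lever.

jog_arm([
  [1,-3,0],
  [3,-8,0],
  [5,-13,0],
  [7,-18,0],
  [9,-24,0],
  [11,-30,0],
  [13,-36,0],
  [15,-42,0],
  [17,-47,0],
  [19,-51,0],
  [20.5,-54,0],
  [21,-55,0],
], turn=[2,4,6,8,10,12,14,16,18,19,19.4,19.4], grip=[0,0,0,0,0,0,0,0,0,0,0,0])

```text
time_s: 1.7
position: [0.4696, 0.0173, 0.2225]
tcp_rot: [[-0.996, 0.091, 0.001], [0.091, 0.996, -0.0], [-0.001, 0.0, -1.0]]
force: [-0.6, 0.1, 1.1]
opening: 0.997
grasp_force: 0.0
```

```bash
python3 - <<'E'
from h import *
s0=read_state();print(s0['time_s'],s0['position'],s0['tcp_rot'][:,1],s0['force'])
t=capture('top');s=capture('side')
T=lambda x,y:((x+.5)/4-.5+260,(y+.5)/4-.5+170)
S=lambda x,y:((x+.5)/3.3-.5+270,(y+.5)/3.3-.5+190)
o=np.array([.634,.0045]);a=np.radians(-5.1);R=np.array([[np.cos(a),-np.sin(a)],[np.sin(a),np.cos(a)]])
def pr(n,p): print(n,np.round(p,4),'press',np.round(R.T@(p[:2]-o),4))
for n,x,y in (('grip',T(689,348),S(128,396)),('post',T(72,157),S(277,36)),('boltL',T(228,176),S(267,153)),('bar',T(750,188),S(246,272)),('stopL',T(244,107),S(328,241))):
    p,e=tri(t,x,s,y);pr(n+f' {e:.4f}',p)
E
```

```text
1.7 [0.46961686 0.01732696 0.22254708] [9.09485424e-02 9.95855593e-01 6.91767242e-06] [-0.62906882  0.12565268  1.12075471]
grip 0.0010 [ 0.5764 -0.1498  0.1084] press [-0.0436 -0.1588]
post 0.0009 [0.6736 0.1513 0.1621] press [0.0264 0.1497]
boltL 0.0023 [0.6669 0.0773 0.1139] press [0.0263 0.0755]
bar 0.0022 [ 0.645  -0.1556  0.2172] press [ 0.0252 -0.1585]
stopL 0.0002 [0.7126 0.068  0.0395] press [0.0727 0.0702]
```

The lever grip measures z=0.108 (lowered stop) and the remaining points match the press layout. Next I descend and push with the open fingers, squared to the press.

jog_arm([
  [0,0,-4],
  [0,0,-9],
  [0,0,-14],
  [0,0,-18],
  [0,0,-20],
  [0,0,-20],
  [0.5,-0.05,-20],
  [1,-0.1,-20],
  [1.5,-0.14,-20],
  [2,-0.18,-20],
  [2.3,-0.21,-20],
  [2.5,-0.22,-20],
], turn=[0,0,0,0,0,0,0,0,0,0,0,0], grip=[0,0,0,0,0,0,0,0,0,0,0,0])

```text
time_s: 3.3
position: [0.4938, 0.0167, 0.0226]
tcp_rot: [[-0.996, 0.088, -0.0], [0.088, 0.996, -0.0], [0.0, -0.0, -1.0]]
force: [-0.8, -0.3, 0.2]
opening: 1.001
grasp_force: 0.0
```

jog_arm([
  [0.25,-0.02,0],
  [0.5,-0.05,0],
  [0.75,-0.07,0],
  [1,-0.09,0],
  [1.25,-0.11,0],
  [1.5,-0.14,0],
  [1.75,-0.16,0],
  [2,-0.18,0],
  [2.25,-0.2,0],
  [2.5,-0.23,0],
  [2.75,-0.25,0],
  [3,-0.27,0],
], turn=[0,0,0,0,0,0,0,0,0,0,0,0], grip=[0,0,0,0,0,0,0,0,0,0,0,0])

```text
time_s: 4.8
position: [0.5238, 0.014, 0.0226]
tcp_rot: [[-0.996, 0.088, 0.0], [0.088, 0.996, -0.0], [-0.0, -0.0, -1.0]]
force: [-1.5, -0.8, -0.5]
opening: 0.999
grasp_force: 1.0
```

```bash
python3 - <<'E'
from h import *
s=read_state();print(s['time_s'],s['position'],s['force'],s['moment'])
c=snap('top','t2.png')['color']
d=capture('side')['color']
cv2.imwrite('pics/c2.png',np.hstack([cv2.resize(c[170:310,260:460],(571,400),interpolation=cv2.INTER_CUBIC),cv2.resize(d[190:370,270:372],(227,400),interpolation=cv2.INTER_CUBIC)]))
E
```

```text
4.8 [0.52380862 0.01397777 0.02256202] [-1.50398622 -0.79407388 -0.47222892] [-0.0232468   0.29951117 -0.01765711]
```

View pics/c2.png

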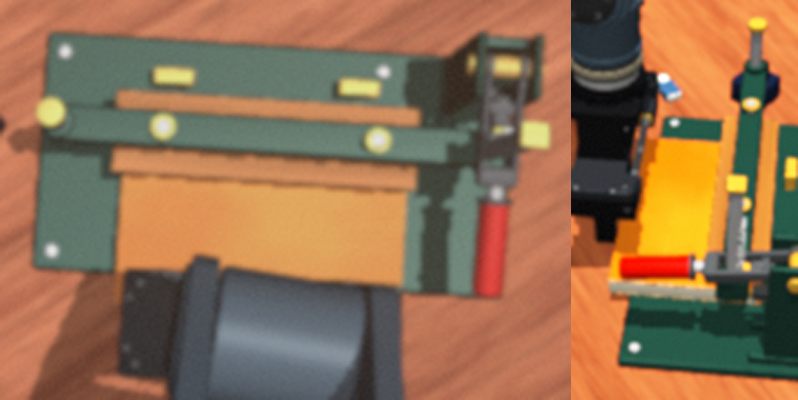

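The picture shows the fingers on the book's front edge and the book sliding in with its edges roughly parallel to the press. I'll carry on slowly.

jog_arm([
  [0.2,-0.02,0],
  [0.4,-0.04,0],
  [0.6,-0.05,0],
  [0.8,-0.07,0],
  [1,-0.09,0],
  [1.15,-0.1,0],
  [1.3,-0.11,0],
  [1.4,-0.12,0],
  [1.4,-0.12,0],
], turn=[0,0,0,0,0,0,0,0,0], grip=[0,0,0,0,0,0,0,0,0])

```text
time_s: 6.02
position: [0.5379, 0.0128, 0.0226]
tcp_rot: [[-0.996, 0.088, 0.0], [0.088, 0.996, -0.0], [-0.0, 0.0, -1.0]]
force: [-3.6, 0.2, 2.5]
opening: 0.998
grasp_force: 1.9
```

jog_arm([
  [0.05,0,0],
  [0.1,-0.01,0],
  [0.15,-0.01,0],
  [0.15,-0.01,0],
], turn=[0,0,0,0], grip=[0,0,0,0])

```text
time_s: 6.52
position: [0.5396, 0.0127, 0.0225]
tcp_rot: [[-0.996, 0.088, 0.001], [0.088, 0.996, -0.0], [-0.001, -0.0, -1.0]]
force: [-2.7, 0.9, 3.0]
opening: 0.997
grasp_force: 1.8
```

jog_arm([
  [0.05,0,0],
  [0.1,-0.01,0],
  [0.1,-0.01,0],
], turn=[0,0,0], grip=[0,0,0])

```text
time_s: 6.9
position: [0.5403, 0.0126, 0.0225]
tcp_rot: [[-0.996, 0.088, 0.0], [0.088, 0.996, 0.0], [-0.0, 0.0, -1.0]]
force: [-4.9, 0.2, 3.1]
opening: 0.995
grasp_force: 2.4
```

jog_arm([
  [0.05,0,0],
  [0.1,-0.01,0],
  [0.1,-0.01,0],
], turn=[0,0,0], grip=[0,0,0])

```text
time_s: 7.28
position: [0.5402, 0.0126, 0.0225]
tcp_rot: [[-0.996, 0.088, -0.002], [0.088, 0.996, 0.0], [0.002, 0.0, -1.0]]
force: [-5.4, 0.5, 4.3]
opening: 1.001
grasp_force: 2.8
```

jog_arm([
  [0.05,0,0],
  [0.1,-0.01,0],
  [0.1,-0.01,0],
], turn=[0,0,0], grip=[0,0,0])

```text
time_s: 7.65
position: [0.5403, 0.0126, 0.0225]
tcp_rot: [[-0.996, 0.088, -0.004], [0.088, 0.996, 0.0], [0.004, 0.0, -1.0]]
force: [-6.7, 0.1, 5.9]
opening: 0.996
grasp_force: 3.5
```

```bash
python3 - <<'E'
from h import *
s=read_state();print(s['time_s'],s['position'],s['force'],s['moment'])
E
```

```text
7.65 [0.54027311 0.01264769 0.02246015] [-6.65375558  0.0733607   5.94989543] [-0.04177099  1.24620921 -0.04278823]
```

Position has stalled at the expected home depth with the force rising. A small yaw wiggle should seat both sides.

jog_arm([
  [0.05,0,0],
  [0.05,0,0],
  [0.05,0,0],
  [0.05,0,0],
  [0.05,0,0],
  [0.05,0,0],
  [0,0,0],
], turn=[0.5,1,0,-0.5,-1,0,0], grip=[0,0,0,0,0,0,0])

```text
time_s: 8.52
position: [0.5404, 0.0128, 0.0222]
tcp_rot: [[-0.996, 0.089, -0.004], [0.089, 0.996, 0.001], [0.004, 0.0, -1.0]]
force: [-6.3, 1.8, 3.1]
opening: 1.002
grasp_force: 3.0
```

jog_arm([
  [-0.5,0.04,0],
  [-2,0.18,0],
  [-4.5,0.4,0],
  [-5,0.45,4],
  [-5,0.45,9],
  [-5,0.45,14],
  [-5,0,18],
  [-5,-5,20],
  [-3,-10,20],
  [-1,-14,20],
  [2,-16,20],
  [2,-16,20],
], turn=[0,0,0,0,0,0,0,0,0,0,0,0], grip=[0,0,0,0,0,0,0,0,0,0,0,0])

```text
time_s: 10.02
position: [0.5661, -0.1508, 0.2232]
tcp_rot: [[-0.996, 0.09, 0.007], [0.09, 0.996, -0.003], [-0.007, -0.003, -1.0]]
force: [-0.7, 0.2, -0.1]
opening: 1.0
grasp_force: 0.0
```

```bash
python3 - <<'E'
from h import *
s=read_state();print(s['time_s'],s['position'],s['force'],s['joint_positions'])
c=snap('top','t3.png')['color']
d=snap('side','s3.png')['color']
cv2.imwrite('pics/c3.png',np.hstack([cv2.resize(c[170:310,260:400],(400,400),interpolation=cv2.INTER_CUBIC),cv2.resize(d[190:370,240:390],(333,400),interpolation=cv2.INTER_CUBIC)]))
E
```

```text
10.025 [ 0.56613257 -0.15079054  0.22315753] [-0.66965638  0.21743099 -0.08946696] [-2.58372591e+01  2.69701435e+01  8.81591439e+01  2.71502887e-03
  6.44185275e+01 -1.10669833e+02]
```

View pics/c3.png

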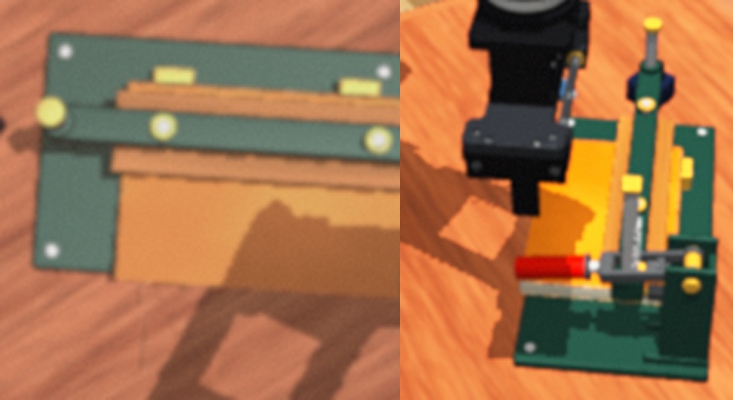

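The book's spine meets both stops (left stop near (174,80), right near (360,88) in the crop) and its front edge is parallel to the base. On to the lever.

jog_arm([
  [0.6,0.15,0],
  [0.6,0.15,-4],
  [0.6,0.15,-8],
  [0.6,0.15,-11],
  [0.6,0.15,-13],
  [0.6,0.15,-13.3],
  [0.6,0.15,-13.3],
], turn=[0,0,0,0,0,0,0], grip=[0,0,0,0,0,0,0])

```text
time_s: 11.0
position: [0.5687, -0.1457, 0.0902]
tcp_rot: [[-0.996, 0.087, 0.001], [0.087, 0.996, -0.0], [-0.001, -0.0, -1.0]]
force: [0.9, -0.2, 0.4]
opening: 1.001
grasp_force: 0.0
```

jog_arm([
  [0,0,0],
  [0,0,0],
  [0,0,0],
  [0,0,0],
  [0,0,0],
  [0,0,0],
  [0,0,0],
  [0,0,0],
], turn=[0,0,0,0,0,0,0,0], grip=[0.3,0.6,0.85,1,1,1,1,1])

```text
time_s: 12.0
position: [0.5679, -0.149, 0.0895]
tcp_rot: [[-0.996, 0.086, -0.001], [0.086, 0.996, -0.005], [0.0, -0.005, -1.0]]
force: [-2.7, -7.9, -0.5]
opening: 0.247
grasp_force: 30.0
```

```bash
python3 - <<'E'
from h import *
s=read_state();print(s['time_s'],s['position'],s['force'],s['opening'],s['grasp_force'])
E
```

```text
12.0 [ 0.56792851 -0.14897446  0.08949446] [-2.71861118 -7.94463051 -0.54272226] 0.24656798857933235 29.996869188034907
```

jog_arm([
  [0,-0.33,0],
  [-0.03,-0.33,0.3],
  [-0.06,-0.33,0.7],
  [-0.09,-0.33,1.2],
  [-0.1,-0.33,1.7],
  [-0.09,-0.33,2.2],
  [-0.06,-0.33,2.7],
  [-0.03,-0.33,3.1],
  [0,-0.33,3.3],
  [0,-0.33,3.3],
], turn=[0,0,0,0,0,0,0,0,0,0], grip=[1,1,1,1,1,1,1,1,1,1])

```text
time_s: 13.25
position: [0.568, -0.1491, 0.1228]
tcp_rot: [[-0.996, 0.088, -0.0], [0.088, 0.996, 0.0], [0.0, 0.0, -1.0]]
force: [-0.8, 1.6, -1.4]
opening: 0.242
grasp_force: 30.0
```

jog_arm([
  [0,0,0.05],
  [0,0,0.1],
  [0,0,0.1],
], turn=[0,0,0], grip=[1,1,1])

```text
time_s: 13.62
position: [0.568, -0.1491, 0.1233]
tcp_rot: [[-0.996, 0.088, -0.001], [0.088, 0.996, 0.0], [0.001, 0.0, -1.0]]
force: [0.0, 1.9, -4.4]
opening: 0.243
grasp_force: 30.0
```

```bash
python3 - <<'E'
from h import *
s=read_state();print(s['time_s'],s['position'],s['force'],s['opening'],s['grasp_force'])
c=snap('top','t4.png')['color']
d=snap('side','s4.png')['color']
cv2.imwrite('pics/c4.png',np.hstack([cv2.resize(c[170:310,260:460],(571,400),interpolation=cv2.INTER_CUBIC),cv2.resize(d[190:370,270:372],(227,400),interpolation=cv2.INTER_CUBIC)]))
E
```

```text
13.625 [ 0.56801185 -0.14914987  0.12334108] [ 0.044254    1.91437811 -4.44765631] 0.24288016517934521 30.004660400154535
```

View pics/c4.png

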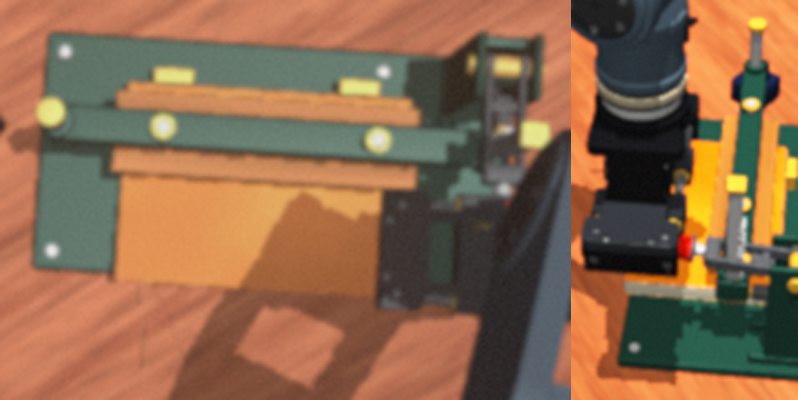

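The grip is held and the lever is at its raised stop (TCP z 0.1233). Stroke 1 down, with a force reading while moving.

jog_arm([
  [-0.03,0,-0.4],
  [-0.06,0,-0.8],
  [-0.09,0,-1.2],
  [-0.1,0,-1.6],
  [-0.1,0,-2.0],
  [-0.08,0,-2.4],
  [-0.05,0,-2.8],
], turn=[0,0,0,0,0,0,0], grip=[1,1,1,1,1,1,1])

```text
time_s: 14.6
position: [0.5678, -0.1492, 0.0958]
tcp_rot: [[-0.996, 0.088, 0.0], [0.088, 0.996, 0.0], [-0.0, 0.0, -1.0]]
force: [-3.0, 4.6, 4.2]
opening: 0.245
grasp_force: 30.0
```

jog_arm([
  [0.03,0,-0.3],
  [0.05,0,-0.52],
], turn=[0,0], grip=[1,1])

```text
time_s: 14.85
position: [0.5684, -0.1492, 0.0906]
tcp_rot: [[-0.996, 0.088, 0.001], [0.088, 0.996, 0.0], [-0.001, 0.0, -1.0]]
force: [-2.1, 4.9, 3.0]
opening: 0.239
grasp_force: 30.0
```

jog_arm([
  [0,0,-0.05],
  [0,0,-0.05],
], turn=[0,0], grip=[1,1])

```text
time_s: 15.1
position: [0.5684, -0.1492, 0.0901]
tcp_rot: [[-0.996, 0.088, 0.001], [0.088, 0.996, 0.0], [-0.001, 0.0, -1.0]]
force: [-2.4, 3.9, 2.0]
opening: 0.242
grasp_force: 30.0
```

Stroke 1 was free (about 2–4 N). I'll raise and do stroke 2.

jog_arm([
  [-0.03,0,0.4],
  [-0.06,0,0.8],
  [-0.09,0,1.2],
  [-0.1,0,1.6],
  [-0.1,0,2.0],
  [-0.08,0,2.4],
  [-0.05,0,2.8],
  [-0.02,0,3.1],
  [0,0,3.35],
  [0,0,3.35],
], turn=[0,0,0,0,0,0,0,0,0,0], grip=[1,1,1,1,1,1,1,1,1,1])

```text
time_s: 16.35
position: [0.5685, -0.1493, 0.1239]
tcp_rot: [[-0.996, 0.088, 0.001], [0.088, 0.996, 0.0], [-0.001, 0.0, -1.0]]
force: [0.9, 5.4, -2.3]
opening: 0.245
grasp_force: 30.0
```

jog_arm([
  [-0.03,0,-0.4],
  [-0.06,0,-0.8],
  [-0.09,0,-1.2],
  [-0.1,0,-1.6],
  [-0.1,0,-2.0],
  [-0.08,0,-2.4],
  [-0.05,0,-2.8],
], turn=[0,0,0,0,0,0,0], grip=[1,1,1,1,1,1,1])

```text
time_s: 17.23
position: [0.568, -0.1492, 0.0967]
tcp_rot: [[-0.996, 0.088, 0.001], [0.088, 0.996, -0.0], [-0.001, -0.0, -1.0]]
force: [-1.2, 5.5, 3.1]
opening: 0.24
grasp_force: 30.0
```

jog_arm([
  [0.03,0,-0.3],
  [0.05,0,-0.52],
], turn=[0,0], grip=[1,1])

```text
time_s: 17.48
position: [0.5685, -0.1493, 0.0916]
tcp_rot: [[-0.996, 0.088, 0.001], [0.088, 0.996, -0.0], [-0.001, -0.0, -1.0]]
force: [-2.2, 5.3, 3.7]
opening: 0.242
grasp_force: 30.0
```

```bash
python3 - <<'E'
from h import *
s=read_state();print(s['time_s'],s['position'],s['force'])
c=snap('top','t5.png')['color']; d=snap('side','s5.png')['color']
cv2.imwrite('pics/c5.png',np.hstack([cv2.resize(c[170:310,260:460],(571,400),interpolation=cv2.INTER_CUBIC),cv2.resize(d[190:370,270:372],(227,400),interpolation=cv2.INTER_CUBIC)]))
E
```

```text
17.475 [ 0.56852352 -0.14930423  0.09155093] [-2.24138533  5.26033024  3.70332534]
```

View pics/c5.png

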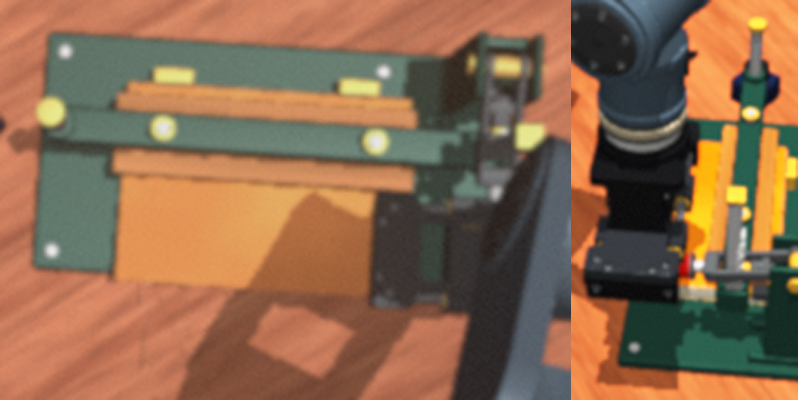

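The plate is lower by about two teeth and the force is still at the free level (3–4 N). Finish this stroke, then stroke 3.

jog_arm([
  [0,0,-0.1],
  [0,0,-0.1],
  [-0.03,0,0.4],
  [-0.06,0,0.8],
  [-0.09,0,1.2],
  [-0.1,0,1.6],
  [-0.1,0,2.0],
  [-0.08,0,2.4],
  [-0.05,0,2.8],
  [-0.02,0,3.1],
  [0,0,3.25],
  [0,0,3.25],
], turn=[0,0,0,0,0,0,0,0,0,0,0,0], grip=[1,1,1,1,1,1,1,1,1,1,1,1])

```text
time_s: 19.08
position: [0.5686, -0.1493, 0.1231]
tcp_rot: [[-0.996, 0.088, 0.001], [0.088, 0.996, 0.0], [-0.001, 0.0, -1.0]]
force: [0.8, 5.0, -2.4]
opening: 0.239
grasp_force: 30.0
```

jog_arm([
  [-0.03,0,-0.4],
  [-0.06,0,-0.8],
  [-0.09,0,-1.2],
  [-0.1,0,-1.6],
  [-0.1,0,-2.0],
  [-0.08,0,-2.4],
  [-0.05,0,-2.8],
], turn=[0,0,0,0,0,0,0], grip=[1,1,1,1,1,1,1])

```text
time_s: 19.95
position: [0.5682, -0.1493, 0.0961]
tcp_rot: [[-0.996, 0.088, 0.002], [0.088, 0.996, -0.0], [-0.002, -0.0, -1.0]]
force: [-0.5, 5.7, 5.7]
opening: 0.24
grasp_force: 30.0
```

jog_arm([
  [0.03,0,-0.3],
  [0.05,0,-0.52],
], turn=[0,0], grip=[1,1])

```text
time_s: 20.2
position: [0.5687, -0.1493, 0.0909]
tcp_rot: [[-0.996, 0.088, 0.002], [0.088, 0.996, -0.0], [-0.002, -0.0, -1.0]]
force: [-2.5, 5.8, 4.4]
opening: 0.241
grasp_force: 30.0
```

```bash
python3 - <<'E'
from h import *
s=read_state();print(s['time_s'],s['position'],s['force'])
c=snap('top','t6.png')['color']; d=snap('side','s6.png')['color']
cv2.imwrite('pics/c6.png',np.hstack([cv2.resize(c[170:310,260:460],(571,400),interpolation=cv2.INTER_CUBIC),cv2.resize(d[190:370,270:372],(227,400),interpolation=cv2.INTER_CUBIC)]))
E
```

```text
20.2 [ 0.56873736 -0.14932307  0.09091082] [-2.45010861  5.82630111  4.40813062]
```

jog_arm([
  [0,0,-0.07],
  [0,0,-0.07],
], turn=[0,0], grip=[1,1])

```text
time_s: 20.55
position: [0.5688, -0.1493, 0.0904]
tcp_rot: [[-0.996, 0.088, 0.002], [0.088, 0.996, -0.0], [-0.002, -0.0, -1.0]]
force: [-1.8, 6.0, 3.6]
opening: 0.244
grasp_force: 30.0
```

jog_arm([
  [0,0,0],
], turn=[0], grip=[1])

```text
time_s: 20.68
position: [0.5688, -0.1493, 0.0904]
tcp_rot: [[-0.996, 0.088, 0.002], [0.088, 0.996, -0.0], [-0.002, -0.0, -1.0]]
force: [-2.0, 4.6, 4.1]
opening: 0.241
grasp_force: 30.0
```

jog_arm([
  [0,0,0],
], turn=[0], grip=[1])

```text
time_s: 20.8
position: [0.5688, -0.1493, 0.0904]
tcp_rot: [[-0.996, 0.088, 0.002], [0.088, 0.996, -0.0], [-0.002, -0.0, -1.0]]
force: [-1.6, 6.3, 4.1]
opening: 0.244
grasp_force: 30.0
```

View pics/c6.png

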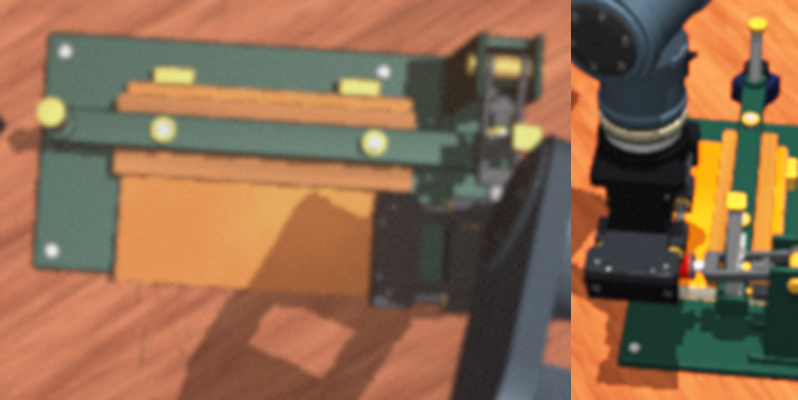

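The force holds around 4 N, slightly above free but not 4 N over it. I'll check the initial gap from the first pictures to see whether this stroke only just touched.

```bash
python3 - <<'E'
from h import *
t=capture('top');s=capture('side')
T=lambda x,y:((x+.5)/4-.5+260,(y+.5)/4-.5+170)
S=lambda x,y:((x+.5)/3.3-.5+270,(y+.5)/3.3-.5+190)
print(tri(t,T(152,242),s,S(227,174)), tri(t,T(165,127),s,S(309,180)))
# bar yellow cap centroid height in each side picture
for f in ('side0','s4','s5','s6'):
    h=cv2.cvtColor(cv2.imread(f'pics/{f}.png'),cv2.COLOR_BGR2HSV)[255:300,335:352]
    m=((h[...,0]>18)&(h[...,0]<32)&(h[...,1]>150)&(h[...,2]>150)).astype(np.uint8)
    n,l,st,ce=cv2.connectedComponentsWithStats(m)
    print(f,[(st[i].tolist(),ce[i].round(1)) for i in range(1,n) if st[i,4]>12])
for z in (.217,.210,.203,.196): print(z,proj(s,[.645,-.1556,z]))
# platen front-left top corner vs gap, side px
o=np.array([.634,.0045]);a=np.radians(-5.1)
for g in (0,12,19,26):
    x,y=-.005,.111
    print(g,proj(s,[o[0]+x*np.cos(a)-y*np.sin(a),o[1]+x*np.sin(a)+y*np.cos(a),.047+g/1000]),proj(t,[o[0]+x*np.cos(a)-y*np.sin(a),o[1]+x*np.sin(a)+y*np.cos(a),.047+g/1000]))
print(S(227,174),T(152,242))
E
```

```text
(array([0.63951543, 0.11811882, 0.06027803]), np.float64(0.000794177311104295)) (array([0.69980403, 0.10986898, 0.06216984]), np.float64(0.0006320448840714041))
side0 [([5, 13, 9, 9, 71], array([ 9. , 17.3]))]
s4 [([0, 0, 3, 10, 16], array([0.4, 4.2])), ([5, 13, 9, 9, 72], array([ 8.9, 17.3]))]
s5 [([0, 0, 4, 12, 23], array([0.7, 4.6])), ([4, 18, 10, 9, 74], array([ 8.8, 22.3]))]
s6 [([0, 0, 4, 14, 27], array([0.7, 5.6])), ([4, 21, 10, 9, 77], array([ 8.7, 25.1]))]
0.217 (np.float64(344.7814330558177), np.float64(272.12614926581665))
0.21 (np.float64(344.6721383360649), np.float64(274.88587325953733))
0.203 (np.float64(344.56388600364784), np.float64(277.6192766647817))
0.196 (np.float64(344.45666121684656), np.float64(280.3267342393683))
0 (np.float64(338.2423059976819), np.float64(247.18898118814758)) (np.float64(299.13021129057165), np.float64(231.01850119527757))
12 (np.float64(338.34353457512753), np.float64(243.45052073357513)) (np.float64(298.9120143580746), np.float64(230.6243006508919))
19 (np.float64(338.4031683817661), np.float64(241.24819177174177)) (np.float64(298.7824707584942), np.float64(230.3902636417925))
26 (np.float64(338.46323820019353), np.float64(239.0297605108159)) (np.float64(298.65121957844747), np.float64(230.15314167113254))
(338.43939393939394, 242.37878787878788) (297.625, 230.125)
```

```bash
python3 - <<'E'
from h import *
for f in ('s3','s4','s5','s6'):
    im=cv2.imread(f'pics/{f}.png').astype(float); out=[]
    for lo,hi in ((340,344),(357,361)):
        p=im[232:262,lo:hi,2].mean(1); q=im[232:262,lo:hi,1].mean(1)
        d=p-q; thr=(d[:4].mean()+d[-6:].mean())/2
        i=np.argmax(d>thr); out.append(round(232+i-(d[i]-thr)/(d[i]-d[i-1]),2) if i else None)
    print(f,out)
E
python3 - <<'E'
import cv2,numpy as np
I=[cv2.imread(f'pics/{f}.png')[225:262,325:385] for f in ('s4','s5','s6')]
cv2.imwrite('pics/cmp.png',np.vstack([cv2.resize(i,(780,198) if False else (320,197),interpolation=cv2.INTER_CUBIC) for i in I]))
E
```

```text
s3 [np.float64(233.82), np.float64(235.71)]
s4 [np.float64(233.77), np.float64(235.68)]
s5 [np.float64(233.92), np.float64(235.65)]
s6 [np.float64(233.97), np.float64(235.64)]
```

View pics/cmp.png

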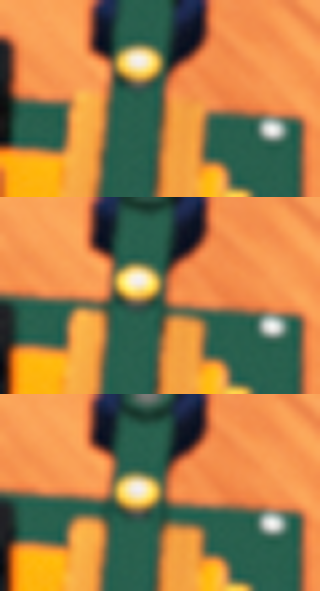

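In the comparison (rows: start, stroke 2, stroke 3) the plate end moved down 20 then 9 display px, while the beam bolt moved 23 then 12. So the plate has just touched the book, sunk about 1–2 mm, which fits a rise of only about 1–1.5 N. That is not heavy, so I'll do stroke 4.

jog_arm([
  [-0.03,0,0.4],
  [-0.06,0,0.8],
  [-0.09,0,1.2],
  [-0.1,0,1.6],
  [-0.1,0,2.0],
  [-0.08,0,2.4],
  [-0.05,0,2.8],
  [-0.02,0,3.1],
  [-0.02,0,3.3],
  [-0.02,0,3.3],
], turn=[0,0,0,0,0,0,0,0,0,0], grip=[1,1,1,1,1,1,1,1,1,1])

```text
time_s: 22.15
position: [0.5686, -0.1493, 0.1223]
tcp_rot: [[-0.996, 0.088, 0.002], [0.088, 0.996, -0.0], [-0.002, 0.0, -1.0]]
force: [0.7, 6.1, -2.7]
opening: 0.243
grasp_force: 30.0
```

jog_arm([
  [-0.03,0,-0.4],
  [-0.06,0,-0.8],
  [-0.09,0,-1.2],
  [-0.1,0,-1.6],
  [-0.1,0,-2.0],
  [-0.08,0,-2.4],
  [-0.05,0,-2.8],
], turn=[0,0,0,0,0,0,0], grip=[1,1,1,1,1,1,1])

```text
time_s: 23.02
position: [0.5684, -0.1493, 0.0962]
tcp_rot: [[-0.996, 0.088, 0.003], [0.088, 0.996, -0.001], [-0.003, -0.0, -1.0]]
force: [-3.3, 6.8, 10.7]
opening: 0.246
grasp_force: 30.0
```

jog_arm([
  [0.03,0,-0.3],
  [0.05,0,-0.52],
  [0.05,0,-0.6],
  [0.05,0,-0.6],
], turn=[0,0,0,0], grip=[1,1,1,1])

```text
time_s: 23.52
position: [0.569, -0.1494, 0.0906]
tcp_rot: [[-0.996, 0.088, 0.003], [0.088, 0.996, -0.001], [-0.003, -0.001, -1.0]]
force: [-2.9, 6.9, 11.1]
opening: 0.241
grasp_force: 30.0
```

jog_arm([
  [0,0,0],
], turn=[0], grip=[1])

```text
time_s: 23.65
position: [0.569, -0.1493, 0.0906]
tcp_rot: [[-0.996, 0.088, 0.003], [0.088, 0.996, -0.001], [-0.003, -0.001, -1.0]]
force: [-2.7, 7.4, 11.6]
opening: 0.242
grasp_force: 30.0
```

Stroke 4 is clearly heavy (11 N against about 3 N free). Now raise, let go and retreat.

jog_arm([
  [-0.03,0,0.4],
  [-0.06,0,0.8],
  [-0.09,0,1.2],
  [-0.1,0,1.6],
  [-0.1,0,2.0],
  [-0.08,0,2.4],
  [-0.05,0,2.8],
  [-0.03,0,3.1],
  [-0.03,0,3.35],
  [-0.03,0,3.35],
], turn=[0,0,0,0,0,0,0,0,0,0], grip=[1,1,1,1,1,1,1,1,1,1])

```text
time_s: 24.9
position: [0.5687, -0.1493, 0.1219]
tcp_rot: [[-0.996, 0.088, 0.002], [0.088, 0.996, -0.0], [-0.002, 0.0, -1.0]]
force: [3.9, 5.4, -2.8]
opening: 0.244
grasp_force: 30.0
```

jog_arm([
  [0,0,0],
  [0,0,0],
  [0,0,0],
  [0,0,0],
  [0,0,0],
  [0,0,0],
  [0,0,2],
  [0,0,5],
  [0,0,9],
  [0,0,12],
  [0,0,13],
  [0,0,13],
], turn=[0,0,0,0,0,0,0,0,0,0,0,0], grip=[0.5,0,0,0,0,0,0,0,0,0,0,0])

```text
time_s: 26.4
position: [0.5676, -0.1493, 0.2512]
tcp_rot: [[-0.996, 0.088, 0.0], [0.088, 0.996, -0.0], [-0.0, -0.0, -1.0]]
force: [-0.1, -0.4, 0.6]
opening: 0.997
grasp_force: 0.0
```

jog_arm([
  [-3,0,0],
  [-7,0,0],
  [-11,0,0],
  [-13,0,0],
  [-13,0,0],
  [-13,0,0],
], turn=[0,0,0,0,0,0], grip=[0,0,0,0,0,0])

```text
time_s: 27.15
position: [0.4384, -0.1496, 0.2507]
tcp_rot: [[-0.996, 0.088, -0.0], [0.088, 0.996, 0.0], [0.0, 0.0, -1.0]]
force: [0.0, 0.6, 1.7]
opening: 1.0
grasp_force: 0.0
```

```bash
python3 - <<'E'
from h import *
s=read_state();print(s['time_s'],s['position'],s['force'],s['opening'])
c=snap('top','t7.png')['color']; d=snap('side','s7.png')['color']
cv2.imwrite('pics/c7.png',np.hstack([cv2.resize(c[170:310,260:460],(500,350),interpolation=cv2.INTER_CUBIC),cv2.resize(d[190:370,250:400],(292,350),interpolation=cv2.INTER_CUBIC)]))
E
```

```text
27.15 [ 0.43838218 -0.14957388  0.25069168] [0.01284927 0.60080236 1.6536976 ] 0.9998788471211268
```

View pics/c7.png

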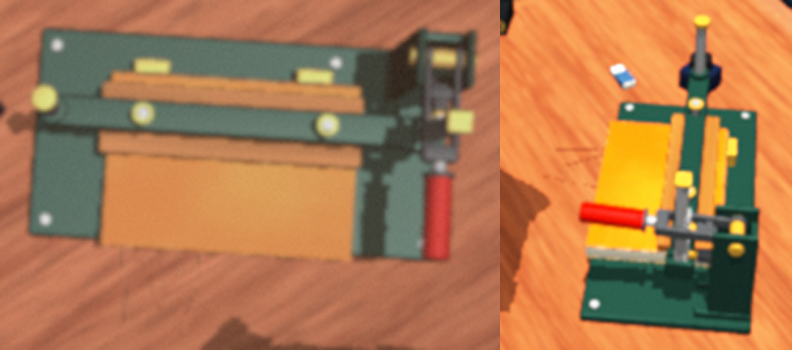

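The picture shows the lever raised, the plate down on the book and the book square against both stops, with the other items untouched.

```bash
python3 -c "
from rig import *
print(hand_in())"
```

```text
the job is handed in; nothing more can be done
None
```

I handed the job in at about 27 s: the book looks square against both stops, stroke 4 was the first clearly heavy one (about 11 N against 3–4 N free), and I let go with the lever raised; the hand-in returned no verdict.

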